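# Hang the spice carrier on the kitchen rail and push it to the mark

## Task

Hang the spice carrier by its hook on the steel rail, near the middle of the rail in the free stretch between the skimmer and the red mark and well short of the mark, and let go of it there. Then push it along the rail with the fingers, without gripping or lifting it, until its centre is in line with the red mark, and leave it hanging straight. Keep the carrier upright, and leave the bottle, the jar, the mug and the hanging skimmer where they are.

Things in the scene. Friction and masses are not known exactly. Their poses are not given: they have to be found in the camera images.
- carrier: Spice carrier, 0.36 to 0.59 kg, 240 mm tall: plywood tray 64 (x) by 124 (y) by 40 mm high with three spice jars (tops 97 mm up), a steel hook over them and an orange grip tab on top. Origin: centre of the tray's underside; z up. It stands upright; its +x side, where the hook's mouth is, faces away from the robot to within 0.6 rad. It balances upright when hung.
- carrier_seat (a point): Where the rail's axis lies when the carrier is hung: under the hook's inverted-V roof (apex inside at z = 192 mm), 185 mm above the carrier's origin. Axes as the carrier's. The hook is 60 mm wide (y). Its stem plate rises from the tray on the robot's side, at x = -19 to -15 mm.
- carrier_lip (a point): Middle of the lower edge of the hook's lip plate (x = 15 to 19 mm), 166 mm above the carrier's origin. The rail enters from the +x side, through the gap between this edge and the jar tops (z = 97 mm), up to the stem; then lower the carrier so that the roof comes to rest on the rail.
- carrier_tab (a point): Centre of the orange grip tab: an upright plate 10 mm thick (x), 60 mm wide (y), 45 mm high, from z = 195 to 240 mm above the carrier's origin (this point 217.5 mm). Nothing stands beside it; the roof slopes down from its foot. Once hung, its end faces (y = +-30 mm) are good to push on.
- rail: Fixed stand with a horizontal round steel rail, 12 mm in diameter, 620 mm long along the stand's y axis, between two posts (18 mm in diameter, at y = +-310 mm, 262 mm tall). Origin: on the table below the middle of the rail. Behind the rail a wooden batten 25 mm high lies on the table at x = 76 to 94 mm, and each post has a foot 14 mm high.
- rail_mid (a point): Middle of the rail, on its axis, 250 mm above the table. y along the rail, x horizontally away from the robot.
- mark: The red mark: a red band 12 mm wide round the rail, and in line with it a red post 12 mm square, reaching 215 mm above the table, 85 mm behind the rail (+x). Origin: on the rail's axis at the centre of the band; y along the rail. It lies 150 to 200 mm from the rail's middle, on either side; the skimmer hangs on the other side.
- skimmer: Bystander: kitchen skimmer with a steel hook 50 mm wide, hanging on the rail 170 to 200 mm from its middle. Origin: on the rail's axis, y along the rail. It is at most 60 mm wide (y), 40 mm deep (x), reaches 12 mm above and 180 mm below the rail's axis.
- bottle: Bystander: oil bottle of amber glass, 62 mm in diameter, 200 mm tall, standing about 90 mm in front of the rail, on one side. Origin: centre of its underside.
- jar: Bystander: brown jar, 72 mm in diameter, 85 mm tall, standing about 90 mm in front of the rail, on the other side than the bottle. Origin: centre of its underside.
- mug: Bystander: white mug, 76 mm in diameter, 85 mm tall, handle at its +y side (pointing roughly to the robot). Origin: centre of its underside.
Not all that is in view belongs to the job. What is shaped like the carrier but green or turquoise is not meant.

How it is judged (in metres and radians):
On the way:
1. the carrier hangs on the rail, let go and at rest, at least 110 mm short of the mark (x of carrier_seat in the frame of mark between -0.008 and 0.008 m and z of carrier_seat in the frame of mark between -0.006 and 0.006 m and contact force between the fingers and carrier below 0.2 N and horizontal distance between carrier_seat and mark above 0.11 m and linear speed of carrier below 0.03 m/s), for 0.2 s.
At the end, for the whole second after the job is handed in: The carrier hangs on the rail with its seat within 10 mm of the mark along the rail (8 mm across, 6 mm in height), upright and square to the rail within 0.12 rad, at rest and not touched; bottle, jar, mug and skimmer within 25 mm of where they were (x of carrier_seat in the frame of mark between -0.008 and 0.008 m and z of carrier_seat in the frame of mark between -0.006 and 0.006 m and angle between carrier's own z axis and vertical below 0.12 rad and angle between the y axis of carrier and the y axis of rail, either way round below 0.12 rad and y of carrier_seat in the frame of mark between -0.01 and 0.01 m and contact force between the fingers and carrier below 0.2 N and linear speed of carrier below 0.02 m/s and distance of each of skimmer, bottle, jar, mug from where it was at the start of the episode below 0.025 m).
It fails at once if the bottle, jar or mug is moved more than 25 mm or tipped over (distance of any of bottle, jar, mug from where it was at the start of the episode above 0.025 m or angle between any of bottle, jar, mug's own z axis and vertical above 0.5 rad).
It fails at once if the hanging skimmer is moved more than 25 mm (distance of skimmer from where it was at the start of the episode above 0.025 m).
It fails at once if the carrier is tipped more than 40 degrees (angle between carrier's own z axis and vertical above 0.7 rad).
It fails at once if the carrier is gripped (more than 15 N from the fingers), instead of pushed, on the rail within 90 mm of the mark (distance between carrier_seat and mark below 0.09 m and x of carrier_seat in the frame of mark above -0.02 m and contact force between the fingers and carrier above 15 N).
It fails at once if the carrier is lifted over the rail within 90 mm of the mark instead of being slid there (distance between carrier_seat and mark below 0.09 m and x of carrier_seat in the frame of mark above -0.02 m and z of carrier_seat in the frame of mark above 0.02 m).
It also fails if it takes over 54 s, if anything falls off the work surface, if the arm or the gripper's body presses on something with over 40 N, if the wrist force passes 120 N, or if a joint passes its speed limit or range.

## Robot

A 6-joint arm with a two-finger parallel gripper is mounted at the origin on the work surface. World frame = base frame: x ahead of the robot, y to its left, z up, the work surface at z = 0. Lengths are in mm, angles in degrees, forces in N, time in s.
With the tool pointing down it reaches from about 300 to 850 mm from the base axis. Payload 4.2 kg.
Tool frame: the origin (TCP) lies between the finger pads; the fingertips stand 14 mm ahead of it and the grasp point (between the pads) lies 5 mm behind it (env.finger_overhang is the distance from the TCP to the fingertips, in mm); z points along the fingers, y is the line along which they close (so a half turn about z gives the same grasp; the last joint's range is limited). The gripper opens to 91 mm and grips with 3 to 60 N. Pads are 32 mm wide; open, the fingers measure 118 mm over their backs; the gripper's body (76 mm by 178 mm) begins 60 mm behind the grasp point.
Start: joints at [-75, 18.312, 89.639, -0, 72.044, -1.146], TCP at [159.901, -552.334, 227.976] pointing down, gripper open.
Joint ranges: [-177.97, 177.97], [-48.28, 115.42], [12.27, 149.76], [-77.06, 257.06], [2.81, 150.46], [-146.56, 146.56]. Speed limits (degrees/s): [147.25, 147.25, 180, 180, 180, 180].

## Interface

Orientations are given as [roll, pitch, yaw] about the fixed x, y, z axes, in that order (R = Rz(yaw) Ry(pitch) Rx(roll)).
In Python, from workcell import status, cams, env, finder gives the robot as it stands.
- The arm moves only by the tool apply_moves, never from a script. Its argument "increments" is a list of rows, each a list of 7 numbers: the opening, from -1 (shut) to 1 (fully open), then the shift along the world's x, y, z in m, then the turn, a rotation vector about the world's x, y, z in degrees. In form: [[gripper, x, y, z, ax, ay, az], ...]. A call has 1 to 5 rows; each row shifts and turns the commanded pose from where the row before left it; what a row does not reach is not made up. A row lasts 1/12 s, in which the tool goes at most 41.7 mm and 7.16 degrees, less where a joint would pass 70% of its speed; a pose out of reach is approached as far as the arm can. A call with a gripper value outside its range is refused whole. The fingers move at their own pace and stop on an object; "newtons" is the grip in N (left out, the last holds). Time passes only in rows, so rows that do not move let the fingers close. It gives the time, the measured TCP pose, the force, the opening and the grip force at its end, in the units of the state.
- status.state(): the state, without advancing time (a new reading comes with each control period).
- cams.grab_frame(name): name is "side" or "top" or "wrist"; returns a dict with "color" (420x560x3 uint8, red, green, blue), "intrinsics" (3x3 intrinsics, pixels), "R" (3x3) and "t" (3): a world point X has camera coordinates R X + t. Camera axes: x right, y down, z forward; pixel columns grow to the right and rows downward; lengths in mm; the calibration is good to about 2 mm. A picture is of the moment at which its call begins. There is no depth.
- env.job_done(): hands the job in; it is judged then, once.
Trained networks look in the newest picture that a camera, given by its name, has taken for a name from the list of things; names that differ only in an ending like _2 or _b are one class to them, and where a whole thing is asked for, a point or a joint stands for the part that bears it (a point fixed in the world has none). Each returns a list of dicts, best first, with "score" (0 to 1); they miss things now and then, are a little off and sometimes report something else, mostly with a low value. They report only what shows in the picture. A call takes as long as a camera call. They do not tell look-alikes from the thing itself.
- finder.boxes_of(query, camera): "rect" ([left, top, width, height] in pixels, round what is visible of it).
- finder.trace(query, camera): "pixels" (420x560 bool, what is visible of it) and "rect" ([left, top, width, height] in pixels, round what is visible of it).
The state is a dict: "time_s": time; "qpos": joint angles; "qvel": joint speeds; "effort": joint torques, N m; "ee_pos": TCP position; "ee_rot": TCP orientation; "force": force on the tool from outside, world axes, zero at the start; "torque": the same for the moment, N m; "gripper_width": finger opening in mm; "gripper_force": force on a finger pad.
Only numpy, scipy, OpenCV 4.12 (cv2) and the standard library are available. Lean on these libraries where they do the work, as an engineer would, in place of code of your own. Each camera call takes 0.05 s, during which the arm holds its last target. There are 200 camera calls.

## Working session

There is one attempt and no reset: what is moved stays moved. The work goes in short steps, Python scripts to look and compute and a tool call to move; the robot and the scene stay as the last step left them, time stands still between calls to the robot, and variables do not carry over. Pictures are saved under pics/ and viewed, at most 10 in all, crops included, and the job is handed in when it is done.

Besides the shell and the picture viewer there is one more tool, called after "Request:" by a JSON object that holds its "name" and its "arguments". apply_moves: Moves the arm, as the interface text tells. Its arguments: {"type":"object","properties":{"increments":{"type":"array","items":{"type":"array","items":{"type":"number"}}},"newtons":{"type":"number"}},"required":["increments"]}

```bash
mkdir -p pics; ls; cat > h.py <<'E'
import numpy as np, cv2
from workcell import status, cams, env, finder
def save(c,n): cv2.imwrite('pics/'+n+'.png',cv2.cvtColor(c['color'],cv2.COLOR_RGB2BGR))
def ray(c,uv):
    K,R,t=[np.array(c[k],float) for k in('intrinsics','R','t')]
    d=R.T@np.linalg.solve(K,[uv[0],uv[1],1.]); return -R.T@t,d/np.linalg.norm(d)
def onz(c,uv,z):
    o,d=ray(c,uv); return o+d*(z-o[2])/d[2]
def proj(c,X):
    p=c['intrinsics']@(np.array(c['R'])@np.array(X,float)+np.array(c['t']).ravel()); return p[:2]/p[2]
def tri(rs):
    A=0;b=0
    for o,d in rs:
        P=np.eye(3)-np.outer(d,d);A=A+P;b=b+P@o
    return np.linalg.solve(A,b)
E
python3 - <<'E'
from h import *
ims=[]
for n in('side','top'):
    c=cams.grab_frame(n); ims.append(c['color'])
    print(n,'cam at',(-np.array(c['R']).T@np.array(c['t']).ravel()).round())
    for q in('carrier','carrier_tab','rail','mark','skimmer','bottle','jar','mug'):
        print(q,[(np.round(b['rect']).tolist(),round(b['score'],2)) for b in finder.boxes_of(q,n)][:4])
    save(c,n+'0')
print(status.state())
E
```

```text
pics
side cam at [ 205.  709. 1019.]
carrier [([268.0, 166.0, 41.0, 89.0], 0.98), ([351.0, 140.0, 47.0, 85.0], 0.85), ([298.0, 112.0, 19.0, 85.0], 0.61)]
carrier_tab [([296.0, 115.0, 24.0, 86.0], 0.7), ([351.0, 142.0, 51.0, 77.0], 0.68), ([265.0, 170.0, 47.0, 84.0], 0.59), ([193.0, 122.0, 33.0, 59.0], 0.58)]
rail [([93.0, 93.0, 166.0, 253.0], 0.56)]
mark [([191.0, 122.0, 34.0, 59.0], 0.76)]
skimmer [([132.0, 212.0, 35.0, 69.0], 0.69)]
bottle [([185.0, 238.0, 26.0, 64.0], 0.94), ([194.0, 128.0, 8.0, 53.0], 0.48), ([265.0, 170.0, 45.0, 86.0], 0.24)]
jar [([238.0, 177.0, 26.0, 36.0], 0.94)]
mug [([234.0, 282.0, 32.0, 51.0], 0.79)]
top cam at [ 294.  -65. 1012.]
carrier [([363.0, 222.0, 78.0, 42.0], 0.89), ([335.0, 310.0, 78.0, 66.0], 0.87), ([269.0, 213.0, 60.0, 53.0], 0.86)]
carrier_tab [([342.0, 311.0, 71.0, 65.0], 0.75), ([272.0, 213.0, 58.0, 52.0], 0.69), ([363.0, 224.0, 79.0, 39.0], 0.57)]
rail [([110.0, 63.0, 335.0, 120.0], 0.65)]
mark [([188.0, 129.0, 33.0, 47.0], 0.41), ([273.0, 210.0, 57.0, 54.0], 0.32)]
skimmer [([172.0, 70.0, 38.0, 51.0], 0.7)]
bottle [([188.0, 128.0, 35.0, 50.0], 0.56)]
jar [([323.0, 167.0, 35.0, 35.0], 0.64)]
mug [([160.0, 200.0, 53.0, 38.0], 0.89)]
{'time_s': 0.9, 'qpos': array([-7.50013107e+01,  1.83088759e+01,  8.96384383e+01,  9.44961933e-05,
        7.20426382e+01, -1.14482442e+00]), 'qvel': array([ 0.03938023, -0.0217992 , -0.06696169, -0.01292152, -0.05775925,
        0.06101005]), 'effort': array([-6.76585532e-04, -4.12342000e+01, -2.32229626e+01,  7.27084838e-02,
        3.76441854e-02, -5.94854598e-06]), 'ee_pos': array([ 159.89310938, -552.34548426,  228.01008346]), 'ee_rot': array([1.79989953e+02, 1.10866552e-04, 1.61434846e+01]), 'force': array([-0.16062238,  0.68480346,  0.66918805]), 'torque': array([ 0.11749409, -0.00522799, -0.00454379]), 'gripper_force': 0.0, 'gripper_width': 91.31570131508543}
```

```bash
python3 - <<'E'
import cv2,numpy as np
a=cv2.imread('pics/side0.png')[70:370,80:440];b=cv2.imread('pics/top0.png')[40:400,100:480]
a=cv2.resize(a,(720,600),interpolation=cv2.INTER_CUBIC); cv2.imwrite('pics/s1.png',a)
cv2.imwrite('pics/t1.png',cv2.resize(b,(633,600),interpolation=cv2.INTER_CUBIC))
E
```

```text
(no output)
```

View pics/s1.png

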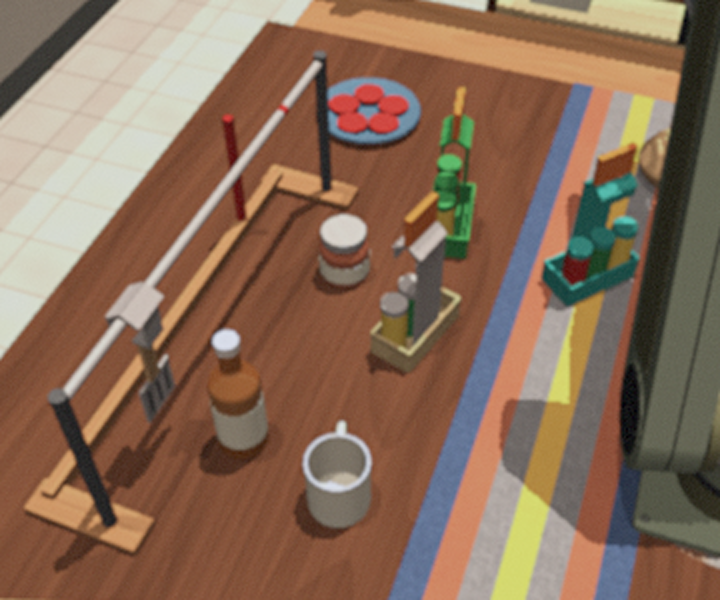

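View pics/t1.png

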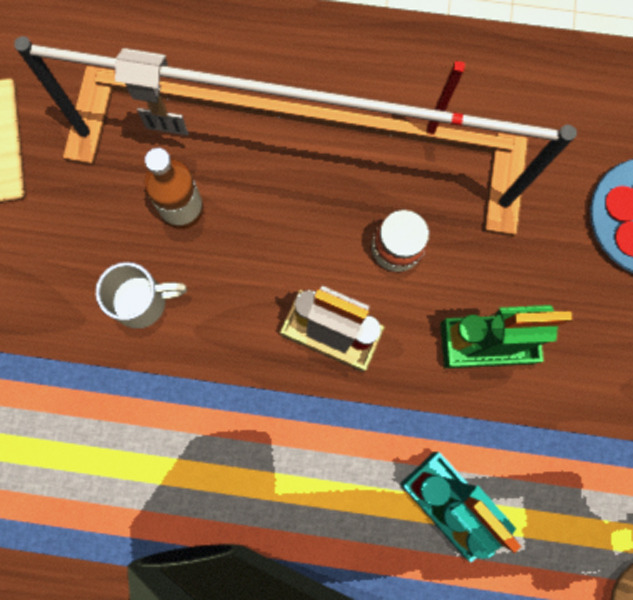

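The real carrier (plywood tray, grey hook) is at about (301,235) in top and (288,210) in side. The look-alikes are green at (403,243) and turquoise at (377,343), both in top. The mark band is at top (374,111), the skimmer at (184,81), the bottle at (202,155), the jar at (340,184) and the mug at (180,217). I choose the plywood one and check it in a close crop.

```bash
cat > m.py <<'E'
from h import *
def orange(c,box):
    h=cv2.cvtColor(c['color'],cv2.COLOR_RGB2HSV);x,y,w,k=box
    m=np.zeros(h.shape[:2],np.uint8);m[y:y+k,x:x+w]=cv2.inRange(h,(8,150,120),(22,255,255))[y:y+k,x:x+w]
    return m
def red(c,box):
    h=cv2.cvtColor(c['color'],cv2.COLOR_RGB2HSV);x,y,w,k=box
    m=np.zeros(h.shape[:2],bool);m[y:y+k,x:x+w]=((h[...,0]<6)|(h[...,0]>174))[y:y+k,x:x+w]&(h[...,1]>150)[y:y+k,x:x+w]&(h[...,2]>100)[y:y+k,x:x+w]
    return m
E
python3 - <<'E'
from m import *
S=cams.grab_frame('side');T=cams.grab_frame('top')
f=lambda u,v,s,x,y:(u/s+x,v/s+y)
# rail ends/post tops: t1 & s1 clicks
L=tri([ray(T,f(24,44,1.6667,100,40)),ray(S,f(60,398,2,80,70))])
R=tri([ray(T,f(567,132,1.6667,100,40)),ray(S,f(320,57,2,80,70))])
print('posttops',L.round(1),R.round(1))
print('z262',onz(T,f(24,44,1.6667,100,40),262).round(1),onz(T,f(567,132,1.6667,100,40),262).round(1))
r=[]
for c,b in((T,(366,104,16,14)),(S,(212,116,20,16))):
    m=red(c,b);ys,xs=np.nonzero(m);p=(xs.mean(),ys.mean());print('band',len(xs),p,onz(c,p,253).round(1));r.append(ray(c,p))
print('band tri',tri(r).round(1))
# tab
for c,b in((T,(280,205,50,35)),(S,(275,160,35,40))):
    m=orange(c,b);ys,xs=np.nonzero(m);p=(xs.mean(),ys.mean());print('tab',len(xs),p,onz(c,p,217).round(1),cv2.minAreaRect(np.c_[xs,ys].astype(np.float32)))
    c['p']=p
print('tab tri',tri([ray(c,c['p']) for c in(S,T)]).round(1))
for n,c,b in(('jar',T,0),('bottle',T,0)): pass
sk=f(140,60,1.6667,100,40);print('skimmer',onz(T,sk,262).round(1))
print('jar top',onz(T,f(403,233,1.6667,100,40),85).round(),'bottle top',onz(T,f(157,160,1.6667,100,40),200).round(),'mug',onz(T,f(127,293,1.6667,100,40),85).round())
cr=np.hstack([cv2.resize(T['color'][200:275,255:335],(400,375),interpolation=cv2.INTER_CUBIC),cv2.resize(S['color'][160:260,250:330],(300,375),interpolation=cv2.INTER_CUBIC)])
cv2.imwrite('pics/c1.png',cr[...,::-1])
E
```

```text
posttops [677.5 298.3 256.2] [ 652.8 -320.1  257.9]
z262 [676.2 296.  262. ] [ 653.1 -318.8  262. ]
band 41 (np.float64(374.0487804878049), np.float64(110.65853658536585)) [ 657.7 -198.9  253. ]
band 9 (np.float64(221.55555555555554), np.float64(124.11111111111111)) [ 655.7 -201.5  253. ]
band tri [ 655.2 -198.5  255.9]
tab 783 (np.float64(309.5798212005109), np.float64(214.1123882503193)) [ 453.7 -105.6  217. ] ((304.5, 219.5), (29.0, 49.0), 90.0)
tab 173 (np.float64(291.6242774566474), np.float64(175.27167630057804)) [ 433.9 -114.   217. ] ((285.1732482910156, 177.55654907226562), (34.32080078125, 33.76996994018555), 53.61564636230469)
tab tri [ 441.7 -105.9  226. ]
skimmer [674.5 162.1 262. ]
jar top [ 566. -173.   85.] bottle top [582. 138. 200.] mug [437. 173.  85.]
```

View pics/c1.png

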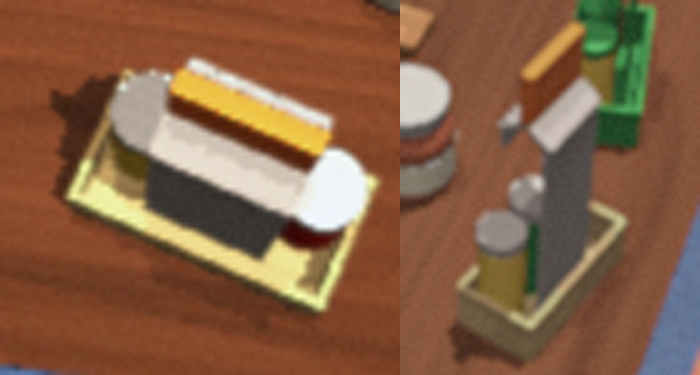

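The crop shows the plywood carrier with its grey stem on the robot's side. The top face of the tab runs from top px (290.6,216.8) to (320,228.6), and in side from (283.3,180) to (298.5,168).

```bash
python3 - <<'E'
from m import *
S=cams.grab_frame('side');T=cams.grab_frame('top')
a=onz(T,(290.6,216.8),240);b=onz(T,(320,228.6),240)
print(a.round(1),b.round(1),np.linalg.norm(a-b),((a+b)/2).round(1),'yaw',np.degrees(np.arctan2(-(a-b)[0],(a-b)[1])))
a2=onz(S,(283.3,180),240);b2=onz(S,(298.5,168),240);print(a2.round(1),b2.round(1),np.linalg.norm(a2-b2),((a2+b2)/2).round(1),'yaw',np.degrees(np.arctan2(-(a2-b2)[0],(a2-b2)[1])))
# tray rim corners robot side, z=40 (top)
p=onz(T,(255+70/5,200+198/5),40);q=onz(T,(255+322/5,200+308/5),40);print('tray',p.round(1),q.round(1),np.linalg.norm(p-q),'yaw',np.degrees(np.arctan2(-(p-q)[0],(p-q)[1])))
print(status.state()['time_s'])
E
```

```text
[439.5 -71.2 240. ] [ 425.5 -126.1  240. ] 56.62738304583544 [432.5 -98.6 240. ] yaw -14.395027323922193
[441.  -68.3 240. ] [ 419.4 -120.5  240. ] 56.562979699843 [430.2 -94.4 240. ] yaw -22.47294380248928
tray [419.2 -31.5  40. ] [ 386. -149.   40.] 122.09831320241952 yaw -15.79338637511714
1.1
```

Request:
{"name": "apply_moves", "arguments": {"increments": [[1,0.01,0.02,0.03,0,0,4],[1,0.017,0.028,0.022,0,0,4],[1,0.017,0.028,0.02,0,0,4],[1,0.018,0.03,0.015,0,0,4],[1,0.018,0.03,0.01,0,0,4]], "newtons": 25}}

```text
time_s: 1.52
ee_pos: [240.6, -415.5, 326.9]
ee_rot: [179.8, 0.0, 36.3]
force: [-0.0, -0.5, 0.4]
gripper_width: 91.3
gripper_force: 0.0
```

Request:
{"name": "apply_moves", "arguments": {"increments": [[1,0.019,0.032,0,0,0,4],[1,0.019,0.032,0,0,0,4],[1,0.019,0.032,0,0,0,4],[1,0.019,0.032,0,0,0,4],[1,0.019,0.032,0,0,0,4]]}}

```text
time_s: 1.93
ee_pos: [335.3, -254.7, 325.3]
ee_rot: [179.9, -0.0, 56.3]
force: [1.8, -0.2, 0.6]
gripper_width: 91.7
gripper_force: 0.0
```

Request:
{"name": "apply_moves", "arguments": {"increments": [[1,0.019,0.032,0,0,0,4],[1,0.019,0.032,0,0,0,4],[1,0.019,0.032,0,0,0,4],[1,0.018,0.03,0,0,0,4],[1,0.01,0.015,0,0,0,2]]}}

```text
time_s: 2.35
ee_pos: [421.1, -112.2, 325.2]
ee_rot: [180.0, -0.1, 74.5]
force: [0.5, -0.9, -0.1]
gripper_width: 91.3
gripper_force: 0.0
```

Request:
{"name": "apply_moves", "arguments": {"increments": [[1,0.0115,0.0135,0,0,0,0],[1,0,0,0,0,0,0]]}}

```text
time_s: 2.52
ee_pos: [432.9, -99.6, 324.9]
ee_rot: [180.0, -0.1, 74.4]
force: [0.4, 0.3, 0.1]
gripper_width: 91.1
gripper_force: 0.0
```

```bash
python3 - <<'E'
from m import *
c=cams.grab_frame('wrist');s=status.state();print(s['ee_pos'].round(1),s['ee_rot'].round(1))
m=orange(c,(0,0,560,420));n,l,st,ce=cv2.connectedComponentsWithStats(m)
for i in range(1,n):
    if st[i,4]>80:
        ys,xs=np.nonzero(l==i);r=cv2.minAreaRect(np.c_[xs,ys].astype(np.float32));b=cv2.boxPoints(r)
        print(st[i],[onz(c,p,240).round(1)[:2].tolist() for p in b],onz(c,r[0],240).round(1))
print('expect',proj(c,(432.5,-98.7,240)),[ (b['rect'],b['score']) for b in finder.boxes_of('carrier_tab','wrist')])
save(c,'w1')
E
```

```text
[ 431.9 -100.9  324.9] [-180.     0.    74.3]
[  30    0   64   83 2456] [[325.9, 77.9], [343.8, 79.0], [344.8, 24.3], [325.6, 22.7]] [335.1  51.9 240. ]
[  185     0   287   297 38781] [[409.1, 45.0], [572.4, 15.3], [567.2, -188.7], [360.7, -156.0]] [479.9 -59.6 240. ]
[ 460    0   52  252 8333] [[578.3, 7.4], [601.1, 2.2], [593.7, -166.5], [565.9, -160.4]] [585.2 -71.2 240. ]
[510   0  14 266 392] [[607.2, -0.7], [609.5, -1.2], [602.8, -182.2], [599.9, -181.5]] [605.2 -82.2 240. ]
[ 524    0   36  186 5751] [[616.0, -3.1], [636.6, -8.8], [630.1, -126.5], [606.4, -119.9]] [622.5 -60.5 240. ]
[ 198    7   77   56 3377] [[423.2, 46.8], [468.0, 34.3], [459.5, 4.2], [412.8, 17.3]] [441.  26. 240.]
[108  39  36  43 509] [[362.5, 44.0], [376.1, 44.7], [376.6, 17.8], [362.5, 17.0]] [369.5  31.1 240. ]
[300 106  27   5  99] [[468.0, -28.7], [468.6, -26.2], [485.1, -30.8], [484.5, -33.3]] [476.6 -29.8 240. ]
[272 168  13   9  98] [[439.6, -60.7], [447.6, -63.0], [446.1, -68.4], [438.1, -66.1]] [442.9 -64.5 240. ]
[ 50 173  50  68 985] [[290.0, -22.7], [306.9, -20.4], [307.8, -71.8], [289.9, 
[... 393 characters left out ...]
] [[450.5, -150.8], [460.4, -149.8], [461.7, -167.9], [451.7, -169.0]] [ 456.1 -159.3  240. ]
[479 319  12  25 112] [[560.8, -240.9], [570.3, -220.4], [574.6, -223.8], [565.2, -244.3]] [ 567.8 -232.2  240. ]
[ 67 320   9  24  92] [[250.6, -132.5], [255.1, -132.9], [249.2, -153.7], [244.6, -153.4]] [ 249.9 -143.   240. ]
[ 266  331   53   33 1476] [[391.0, -213.4], [399.4, -184.4], [439.1, -195.6], [431.9, -224.9]] [ 415.4 -204.4  240. ]
[364 331  32  33 687] [[472.0, -205.7], [491.7, -205.5], [492.5, -241.9], [472.0, -242.4]] [ 482.1 -223.6  240. ]
expect [276.94521039 221.09346323] [([290.5, 261.6, 78.4, 102.3], 0.93), ([252.7, 119.9, 54.6, 140.6], 0.81), ([145.0, 279.9, 72.3, 102.1], 0.7)]
```

View pics/w1.png

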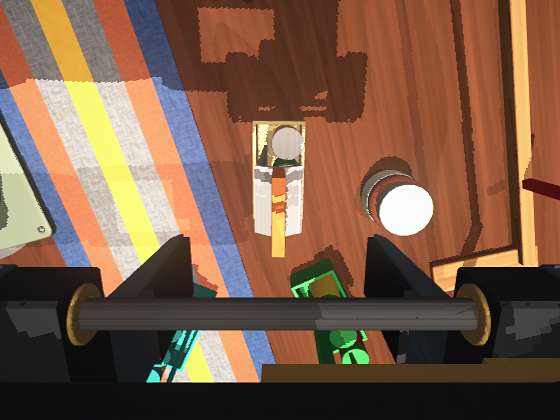

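The wrist view shows the tab along column 278, from row 168 to 257. It is centred between the fingertips (columns 189 and 368) and aligned with them, so I descend.

Request:
{"name": "apply_moves", "arguments": {"increments": [[1,0,0.001,-0.038,0,0,0],[1,0,0,-0.038,0,0,0],[1,0,0,-0.02,0,0,0],[1,0,0,-0.009,0,0,0],[1,0,0,0,0,0,0]]}}

```text
time_s: 3.03
ee_pos: [429.8, -101.4, 218.4]
ee_rot: [-179.8, 0.0, 74.1]
force: [-0.1, -0.6, -0.1]
gripper_width: 91.1
gripper_force: 0.0
```

Request:
{"name": "apply_moves", "arguments": {"increments": [[-1,0,0,0,0,0,0],[-1,0,0,0,0,0,0],[-1,0,0,0,0,0,0],[-1,0,0,0,0,0,0],[-1,0,0,0,0,0,0]], "newtons": 25}}

```text
time_s: 3.45
ee_pos: [431.9, -101.0, 220.8]
ee_rot: [179.9, -0.0, 74.1]
force: [0.3, 1.1, 0.5]
gripper_width: 60.4
gripper_force: 0.0
```

Request:
{"name": "apply_moves", "arguments": {"increments": [[-1,0,0,0,0,0,0],[-1,0,0,0,0,0,0],[-1,0,0,0,0,0,0],[-1,0,0,0,0,0,0],[-1,0,0,0,0,0,0]]}}

```text
time_s: 3.87
ee_pos: [431.4, -100.8, 219.9]
ee_rot: [-180.0, 0.0, 74.2]
force: [-0.3, 0.9, -0.1]
gripper_width: 27.2
gripper_force: 0.0
```

Request:
{"name": "apply_moves", "arguments": {"increments": [[-1,0,0,0,0,0,0],[-1,0,0,0,0,0,0],[-1,0,0,0,0,0,0],[-1,0,0,0,0,0,0],[-1,0,0,0,0,0,0]]}}

```text
time_s: 4.28
ee_pos: [431.3, -100.8, 219.9]
ee_rot: [-180.0, 0.0, 74.1]
force: [-0.5, -0.3, -0.7]
gripper_width: 10.1
gripper_force: 25.0
```

Request:
{"name": "apply_moves", "arguments": {"increments": [[-1,0,0,0.012,0,0,0],[-1,0,0,0.025,0,0,0],[-1,0,0,0.028,0,0,0],[-1,0,0,0.028,0,0,0],[-1,0,0,0.025,0,0,0]]}}

```text
time_s: 4.7
ee_pos: [430.9, -100.7, 338.7]
ee_rot: [-179.9, 0.0, 74.1]
force: [1.4, -0.5, -4.5]
gripper_width: 9.8
gripper_force: 25.0
```

Request:
{"name": "apply_moves", "arguments": {"increments": [[-1,0.02,0.015,0,0,0,3],[-1,0.03,0.02,0,0,0,3],[-1,0.03,0.02,0,0,0,3],[-1,0.03,0.02,0,0,0,3],[-1,0.019,0.015,0,0,0,2]]}}

```text
time_s: 5.12
ee_pos: [562.6, -9.0, 336.3]
ee_rot: [-180.0, -0.1, 88.3]
force: [0.8, 1.2, -4.5]
gripper_width: 9.8
gripper_force: 25.0
```

Request:
{"name": "apply_moves", "arguments": {"increments": [[-1,0,0,0,0,0,0],[-1,0,0,0,0,0,0],[-1,0,0,0,0,0,0],[-1,0,0,0,0,0,0]]}}

```text
time_s: 5.45
ee_pos: [559.5, -11.4, 337.6]
ee_rot: [-179.9, 0.0, 88.1]
force: [-0.6, 0.2, -4.4]
gripper_width: 9.7
gripper_force: 25.0
```

```bash
python3 - <<'E'
from m import *
S=cams.grab_frame('side');T=cams.grab_frame('top')
s=status.state();print(s['time_s'],s['ee_pos'].round(1),s['ee_rot'].round(1),s['force'].round(1))
e=s['ee_pos'];print('side tab proj',proj(S,e),'top',proj(T,e))
u,v=proj(S,e-[0,0,100]).astype(int)
a=cv2.resize(S['color'][v-95:v+95,u-95:u+95],(390,390),interpolation=cv2.INTER_CUBIC)
u2,v2=proj(T,e-[0,0,100]).astype(int);v2=max(v2,95)
b=cv2.resize(T['color'][v2-95:v2+95,u2-95:u2+95],(390,390),interpolation=cv2.INTER_CUBIC)
print(u,v,u2,v2)
cv2.imwrite('pics/g1.png',np.hstack([a,b])[...,::-1])
E
```

```text
5.55 [559.6 -11.5 338.2] [-180.     0.    88.1] [-0.3 -0.8 -4.5]
side tab proj [224.81745314 151.91490398] top [265.92847386 129.5920331 ]
227 184 267 149
```

View pics/g1.png

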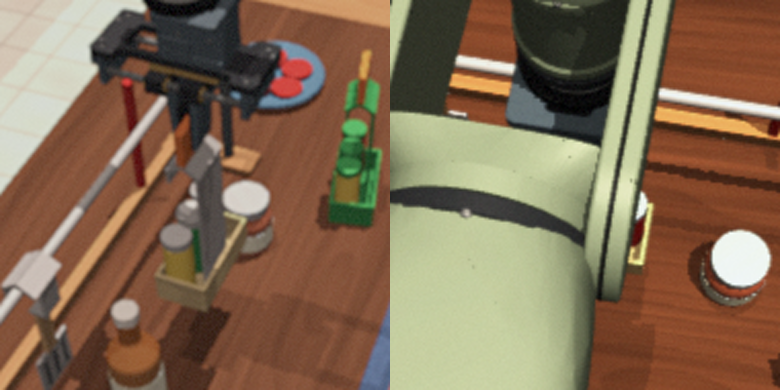

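The carrier hangs upright in the fingers, facing the rail, with its tray at side px (225,215) and the mouth ahead of it. Next I bring the rail into the mouth.

Request:
{"name": "apply_moves", "arguments": {"increments": [[-1,0.02,0,0,0,0,0],[-1,0.025,0,0,0,0,0],[-1,0.025,0,0,0,0,0],[-1,0.022,0,0,0,0,0],[-1,0.012,0,0,0,0,0]]}}

```text
time_s: 5.97
ee_pos: [666.3, -11.6, 337.5]
ee_rot: [179.9, 0.0, 88.1]
force: [0.8, 0.2, -4.6]
gripper_width: 9.7
gripper_force: 25.0
```

Request:
{"name": "apply_moves", "arguments": {"increments": [[-1,0,0,0,0,0,0],[-1,0,0,-0.012,0,0,0],[-1,0,0,-0.012,0,0,0],[-1,0,0,-0.01,0,0,0],[-1,0,0,-0.006,0,0,0]]}}

```text
time_s: 6.38
ee_pos: [663.0, -11.2, 296.8]
ee_rot: [-179.9, 0.0, 88.1]
force: [-0.2, 0.0, -4.8]
gripper_width: 9.9
gripper_force: 25.0
```

Request:
{"name": "apply_moves", "arguments": {"increments": [[-1,0,0,0,0,0,0],[-1,0,0,0,0,0,0],[-1,0,0,0,0,0,0]]}}

```text
time_s: 6.63
ee_pos: [664.5, -10.9, 299.0]
ee_rot: [179.9, 0.0, 88.1]
force: [0.7, 0.6, -5.2]
gripper_width: 10.1
gripper_force: 25.0
```

Request:
{"name": "apply_moves", "arguments": {"increments": [[-1,0,0,-0.005,0,0,0],[-1,0,0,-0.003,0,0,0],[-1,0,0,-0.002,0,0,0],[-1,0,0,0,0,0,0],[-1,0,0,0,0,0,0]]}}

```text
time_s: 7.05
ee_pos: [664.3, -10.8, 287.7]
ee_rot: [-180.0, -0.0, 88.1]
force: [0.1, -0.5, -4.5]
gripper_width: 9.7
gripper_force: 25.0
```

Request:
{"name": "apply_moves", "arguments": {"increments": [[-1,0,0,-0.001,0,0,0],[-1,0,0,-0.001,0,0,0],[-1,0,0,0,0,0,0]]}}

```text
time_s: 7.3
ee_pos: [664.7, -10.8, 286.2]
ee_rot: [179.9, -0.0, 88.1]
force: [0.4, -0.1, -4.2]
gripper_width: 9.8
gripper_force: 25.0
```

Request:
{"name": "apply_moves", "arguments": {"increments": [[-1,0,0,-0.001,0,0,0],[-1,0,0,-0.001,0,0,0],[-1,0,0,0,0,0,0]]}}

```text
time_s: 7.55
ee_pos: [665.4, -10.8, 285.3]
ee_rot: [179.8, -0.0, 88.1]
force: [3.0, 0.0, 1.8]
gripper_width: 10.0
gripper_force: 25.0
```

Request:
{"name": "apply_moves", "arguments": {"increments": [[-0.3,0,0,0,0,0,0],[-0.3,0,0,0,0,0,0],[-0.3,0,0,0,0,0,0],[-0.3,0,0,0,0,0,0],[-0.3,0,0,0,0,0,0]]}}

```text
time_s: 7.97
ee_pos: [664.3, -10.9, 283.9]
ee_rot: [-180.0, 0.0, 88.1]
force: [-0.9, -0.1, -1.1]
gripper_width: 31.6
gripper_force: 0.0
```

Request:
{"name": "apply_moves", "arguments": {"increments": [[-0.3,0,0,0.005,0,0,0],[-0.3,0,0,0.02,0,0,0],[-0.3,0,0,0.025,0,0,0],[-0.3,0,0,0.015,0,0,0],[-0.3,0,0,0,0,0,0]]}}

```text
time_s: 8.38
ee_pos: [665.6, -10.9, 353.5]
ee_rot: [179.5, 0.0, 88.1]
force: [-0.1, -0.3, 0.2]
gripper_width: 32.5
gripper_force: 0.0
```

```bash
python3 - <<'E'
from m import *
S=cams.grab_frame('side');W=cams.grab_frame('wrist')
s=status.state();print(s['time_s'],s['ee_pos'].round(1),s['ee_rot'].round(1),s['force'].round(1))
a=cv2.resize(S['color'][90:280,110:300],(380,380),interpolation=cv2.INTER_CUBIC)
b=cv2.resize(W['color'][40:340,130:430],(380,380))
cv2.imwrite('pics/g2.png',np.hstack([a,b])[...,::-1])
print(proj(S,(664.6,-11,65)),proj(W,(664.6,-11,305)))
E
```

```text
8.4833 [664.4 -10.8 349.2] [179.9   0.   88.1] [-0.8  0.4 -0.5]
[195.09815747 222.06571529] [277.22123475 241.60010256]
```

View pics/g2.png

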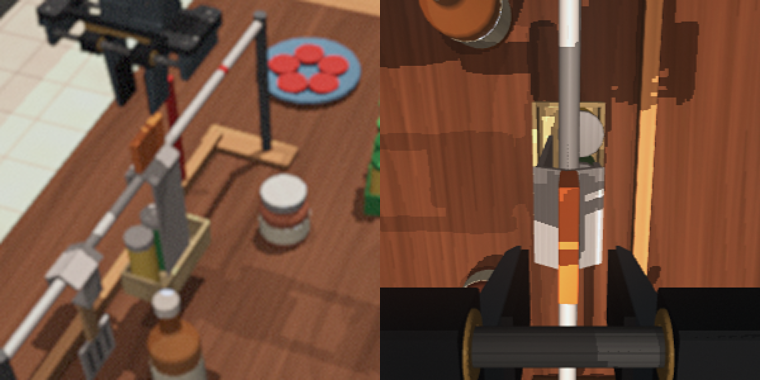

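The carrier hangs on the rail, well short of the mark, and the fingers are clear. Next I close them and come down beside the tab's +y end.

Request:
{"name": "apply_moves", "arguments": {"increments": [[-1,0,0.014,0,0,0,0],[-1,0.001,0.016,0,0,0,0],[-1,0.001,0.016,0,0,0,0],[-1,0,0.016,0,0,0,0],[-1,0,0,-0.005,0,0,0]]}}

```text
time_s: 8.9
ee_pos: [666.5, 55.7, 344.2]
ee_rot: [179.9, -0.1, 88.4]
force: [-0.0, 0.5, -0.2]
gripper_width: 2.2
gripper_force: 0.0
```

Request:
{"name": "apply_moves", "arguments": {"increments": [[-1,0,0,-0.015,0,0,0],[-1,0,0,-0.018,0,0,0],[-1,0,0,-0.017,0,0,0],[-1,0,0,-0.008,0,0,0],[-1,0,0,0,0,0,0]]}}

```text
time_s: 9.32
ee_pos: [665.3, 51.5, 283.2]
ee_rot: [-179.7, 0.0, 88.2]
force: [-1.2, 0.4, 0.1]
gripper_width: 0.5
gripper_force: 0.0
```

Request:
{"name": "apply_moves", "arguments": {"increments": [[-1,0,-0.004,0,0,0,0],[-1,0,-0.004,0,0,0,0],[-1,0,-0.003,0,0,0,0],[-1,0,-0.002,0,0,0,0],[-1,0,-0.002,0,0,0,0]]}}

```text
time_s: 9.73
ee_pos: [666.8, 36.9, 287.3]
ee_rot: [179.9, -0.1, 88.1]
force: [0.2, 3.8, 2.1]
gripper_width: 0.6
gripper_force: 2.2
```

Request:
{"name": "apply_moves", "arguments": {"increments": [[-1,0,-0.004,0,0,0,0],[-1,-0.0003,-0.007,0,0,0,0],[-1,-0.0003,-0.008,0,0,0,0],[-1,-0.0003,-0.008,0,0,0,0],[-1,-0.0003,-0.008,0,0,0,0]]}}

```text
time_s: 10.15
ee_pos: [665.3, 0.6, 286.4]
ee_rot: [180.0, -0.0, 88.1]
force: [0.9, 4.3, 2.2]
gripper_width: 0.9
gripper_force: 2.1
```

Request:
{"name": "apply_moves", "arguments": {"increments": [[-1,-0.0003,-0.008,0,0,0,0],[-1,-0.0003,-0.008,0,0,0,0],[-1,-0.0003,-0.008,0,0,0,0],[-1,-0.0003,-0.008,0,0,0,0],[-1,-0.0003,-0.006,0,0,0,0]]}}

```text
time_s: 10.57
ee_pos: [663.6, -38.0, 285.9]
ee_rot: [-180.0, 0.0, 88.1]
force: [0.7, 3.7, 2.9]
gripper_width: 0.5
gripper_force: 2.2
```

```bash
python3 - <<'E'
from m import *
S=cams.grab_frame('side')
s=status.state();print(s['time_s'],s['ee_pos'].round(1),s['ee_rot'].round(1),s['force'].round(1))
cv2.imwrite('pics/p1.png',cv2.resize(S['color'][80:250,130:300],(510,510),interpolation=cv2.INTER_CUBIC)[...,::-1])
E
```

```text
10.6167 [663.5 -39.3 285.8] [-1.80e+02  1.00e-01  8.81e+01] [-0.3  1.2  1.2]
```

View pics/p1.png

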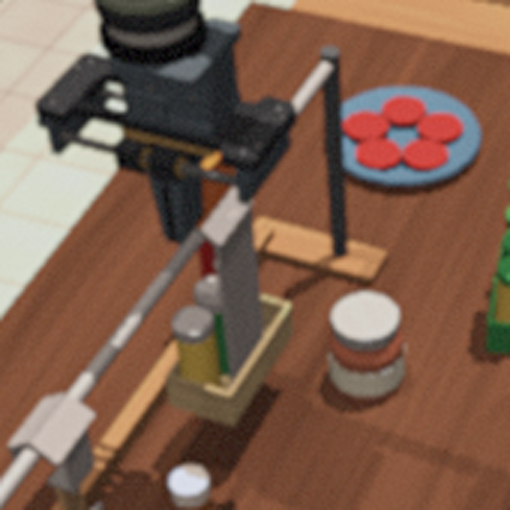

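The carrier slides along the rail upright, with its tray at crop (230,360), the jar clear and the fingers behind the tab. I keep pushing.

Request:
{"name": "apply_moves", "arguments": {"increments": [[-1,0,-0.004,0,0,0,0],[-1,-0.0003,-0.007,0,0,0,0],[-1,-0.0003,-0.008,0,0,0,0],[-1,-0.0003,-0.008,0,0,0,0],[-1,-0.0003,-0.008,0,0,0,0]]}}

```text
time_s: 11.03
ee_pos: [662.2, -72.7, 285.6]
ee_rot: [-179.9, 0.0, 88.1]
force: [-0.8, 2.9, 1.2]
gripper_width: 0.7
gripper_force: 1.5
```

Request:
{"name": "apply_moves", "arguments": {"increments": [[-1,-0.0003,-0.008,0,0,0,0],[-1,-0.0003,-0.008,0,0,0,0],[-1,-0.0003,-0.008,0,0,0,0],[-1,-0.0003,-0.008,0,0,0,0],[-1,-0.0003,-0.008,0,0,0,0]]}}

```text
time_s: 11.45
ee_pos: [660.8, -112.9, 285.7]
ee_rot: [-180.0, 0.0, 88.1]
force: [-0.3, 2.1, -0.4]
gripper_width: 0.3
gripper_force: 1.2
```

Request:
{"name": "apply_moves", "arguments": {"increments": [[-1,-0.0003,-0.006,0,0,0,0],[-1,-0.0003,-0.005,0,0,0,0],[-1,-0.0003,-0.005,0,0,0,0],[-1,0,-0.003,0,0,0,0],[-1,0,-0.002,0,0,0,0]]}}

```text
time_s: 11.87
ee_pos: [660.1, -133.2, 285.9]
ee_rot: [-180.0, -0.0, 88.1]
force: [0.6, 3.4, -0.7]
gripper_width: 0.6
gripper_force: 1.2
```

Request:
{"name": "apply_moves", "arguments": {"increments": [[-1,0,0.01,0,0,0,0],[-1,0,0.02,0.01,0,0,0],[-1,0,0.035,0.02,0,0,0],[-1,0,0.035,0.02,0,0,0],[-1,0,0.035,0.01,0,0,0]]}}

```text
time_s: 12.28
ee_pos: [660.5, 3.5, 349.0]
ee_rot: [179.7, 0.0, 88.1]
force: [1.2, -0.1, 0.8]
gripper_width: 0.5
gripper_force: 0.0
```

Request:
{"name": "apply_moves", "arguments": {"increments": [[-1,-0.02,0.03,0,0,0,0],[-1,-0.02,0.03,0,0,0,0],[-1,-0.02,0.03,0,0,0,0],[-1,-0.02,0.02,0,0,0,0],[-1,0,0,0,0,0,0]]}}

```text
time_s: 12.7
ee_pos: [576.7, 116.2, 347.4]
ee_rot: [180.0, -0.1, 88.4]
force: [0.6, -0.9, 0.4]
gripper_width: 0.5
gripper_force: 0.0
```

```bash
python3 - <<'E'
from m import *
T=cams.grab_frame('top');S=cams.grab_frame('side')
s=status.state();print(s['time_s'],s['ee_pos'].round(1))
u,v=proj(T,(657.5,-180,290)).astype(int);v0=max(0,v-40)
u2,v2=proj(S,(657.5,-180,270)).astype(int)
print('top off',u-40,v0,'side off',u2-40,v2-40)
a=cv2.resize(T['color'][v0:v0+80,u-40:u+40],(400,400),interpolation=cv2.INTER_CUBIC)
b=cv2.resize(S['color'][v2-40:v2+40,u2-40:u2+40],(400,400),interpolation=cv2.INTER_CUBIC)
cv2.imwrite('pics/m1.png',np.hstack([a,b])[...,::-1])
E
```

```text
12.8 [579.7 113.1 346.9]
top off 327 60 side off 177 83
```

View pics/m1.png

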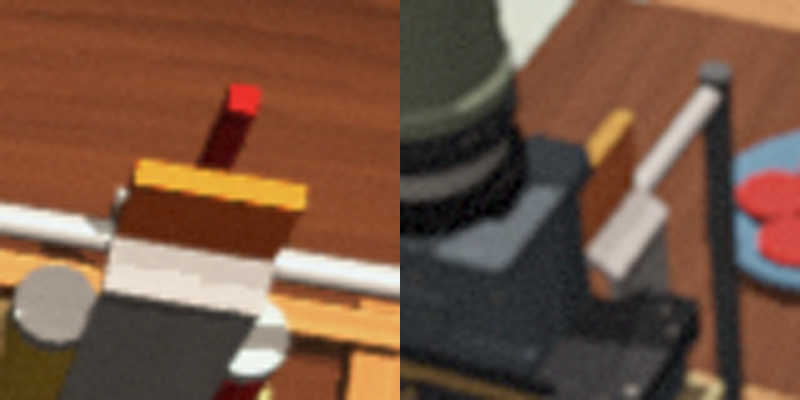

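The crop shows the carrier upright. The top edge of the tab runs from crop (136,173) to (307,198), and the top of the red post is at crop (242,99).

```bash
python3 - <<'E'
from m import *
T=cams.grab_frame('top')
g=lambda u,v:(327+(u-.5*4)/5,60+(v-2)/5)
a=onz(T,g(136,173),305);b=onz(T,g(307,198),305);c=(a+b)/2
m=onz(T,(374.05,110.66),255);p=onz(T,g(242,99),215)
y=np.array([.0376,.9993,0])
h=T['color'][60:140,327:407].astype(int);o=(h[...,0]>180)&(h[...,1]>120)&(h[...,2]<90)
ys,xs=np.nonzero(o[:45]);print('bright orange px',len(xs),onz(T,(327+xs.mean(),60+ys.mean()),305).round(1))
print('tab',a.round(1),b.round(1),np.linalg.norm(a-b),'c',c.round(1),'band',m.round(1),'post',p.round(1))
print('along-rail to go: band',(c-m)@y,'post',(c-p)@y,'yaw',np.degrees(np.arctan2(-(a-b)[0],(a-b)[1])))
E
```

```text
bright orange px 169 [ 658.6 -181.5  305. ]
tab [ 658.7 -151.9  305. ] [ 657.4 -212.   305. ] 60.054348456935365 c [ 658.1 -181.9  305. ] band [ 656.7 -198.6  255. ] post [ 742.6 -201.5  215. ]
along-rail to go: band 16.69096271213949 post 16.328027526915477 yaw -1.240389939907089
```

Request:
{"name": "apply_moves", "arguments": {"increments": [[-1,0.02,-0.02,0,0,0,0],[-1,0.02,-0.03,0,0,0,0],[-1,0.02,-0.03,0,0,0,0],[-1,0.0205,-0.03,0,0,0,0],[-1,0,-0.035,0,0,0,0]]}}

```text
time_s: 13.27
ee_pos: [664.1, -35.3, 343.9]
ee_rot: [180.0, 0.0, 88.1]
force: [-0.7, -0.2, -0.7]
gripper_width: 0.4
gripper_force: 0.0
```

Request:
{"name": "apply_moves", "arguments": {"increments": [[-1,0,-0.035,0,0,0,0],[-1,0,-0.035,0,0,0,0],[-1,0,-0.018,0,0,0,0],[-1,0,0,-0.01,0,0,0],[-1,0,0,-0.018,0,0,0]]}}

```text
time_s: 13.68
ee_pos: [661.8, -123.5, 318.9]
ee_rot: [179.7, 0.0, 87.9]
force: [-0.4, 1.0, 0.1]
gripper_width: 0.3
gripper_force: 0.0
```

Request:
{"name": "apply_moves", "arguments": {"increments": [[-1,0,0,-0.018,0,0,0],[-1,0,0,-0.01,0,0,0],[-1,0,0,-0.005,0,0,0],[-1,0,0,0,0,0,0],[-1,0,0,0,0,0,0]]}}

```text
time_s: 14.1
ee_pos: [661.0, -120.7, 285.4]
ee_rot: [180.0, 0.0, 88.2]
force: [0.8, 0.3, 0.7]
gripper_width: 0.6
gripper_force: 0.0
```

Request:
{"name": "apply_moves", "arguments": {"increments": [[-1,0,-0.006,0,0,0,0],[-1,0,-0.004,0,0,0,0],[-1,-0.0003,-0.003,0,0,0,0],[-1,0,-0.003,0,0,0,0],[-1,0,-0.003,0,0,0,0]]}}

```text
time_s: 14.52
ee_pos: [660.6, -139.1, 286.0]
ee_rot: [179.9, -0.1, 88.2]
force: [0.6, 3.9, 3.1]
gripper_width: 0.3
gripper_force: 2.3
```

Request:
{"name": "apply_moves", "arguments": {"increments": [[-1,-0.0003,-0.003,0,0,0,0],[-1,0,-0.003,0,0,0,0],[-1,0,-0.003,0,0,0,0],[-1,0,-0.0015,0,0,0,0],[-1,0,0,0,0,0,0]]}}

```text
time_s: 14.93
ee_pos: [660.0, -150.9, 284.9]
ee_rot: [-180.0, 0.0, 88.1]
force: [-0.0, 3.0, 1.7]
gripper_width: 0.4
gripper_force: 1.5
```

Request:
{"name": "apply_moves", "arguments": {"increments": [[-1,0,0,0,0,0,0],[-1,0,0,0,0,0,0]]}}

```text
time_s: 15.1
ee_pos: [659.9, -150.8, 284.6]
ee_rot: [-180.0, 0.1, 88.1]
force: [-0.2, 1.8, 1.4]
gripper_width: 0.7
gripper_force: 0.9
```

Retreat and check.

Request:
{"name": "apply_moves", "arguments": {"increments": [[-1,0,0.008,0,0,0,0],[-1,0,0.02,0.01,0,0,0],[-1,0,0.035,0.02,0,0,0],[-1,0,0.035,0.02,0,0,0],[-1,0,0.035,0.01,0,0,0]]}}

```text
time_s: 15.52
ee_pos: [660.3, -16.7, 347.0]
ee_rot: [179.8, 0.1, 88.1]
force: [1.2, -0.3, 0.6]
gripper_width: 0.2
gripper_force: 0.0
```

Request:
{"name": "apply_moves", "arguments": {"increments": [[-1,-0.02,0.03,0,0,0,0],[-1,-0.02,0.03,0,0,0,0],[-1,-0.03,0.03,0,0,0,0],[-1,-0.03,0.02,0,0,0,0],[-1,0,0,0,0,0,0]]}}

```text
time_s: 15.93
ee_pos: [555.5, 95.2, 345.5]
ee_rot: [-179.8, -0.0, 88.4]
force: [1.2, -0.4, 0.4]
gripper_width: 0.1
gripper_force: 0.0
```

```bash
python3 - <<'E'
from m import *
T=cams.grab_frame('top')
h=T['color'][60:140,327:407].astype(int);o=(h[...,0]>180)&(h[...,1]>120)&(h[...,2]<90)
ys,xs=np.nonzero(o[:50]);c=onz(T,(327+xs.mean(),60+ys.mean()),305)
m=onz(T,(374.05,110.66),255);y=np.array([.0376,.9993,0]);print(len(xs),xs.min(),xs.max(),c.round(1),'to go',(c-m)@y)
cv2.imwrite('pics/f1.png',cv2.resize(T['color'][40:240,240:440],(600,600),interpolation=cv2.INTER_CUBIC)[...,::-1])
E
```

```text
169 37 70 [ 657.7 -199.3  305. ] to go -0.6408956104524809
```

View pics/f1.png

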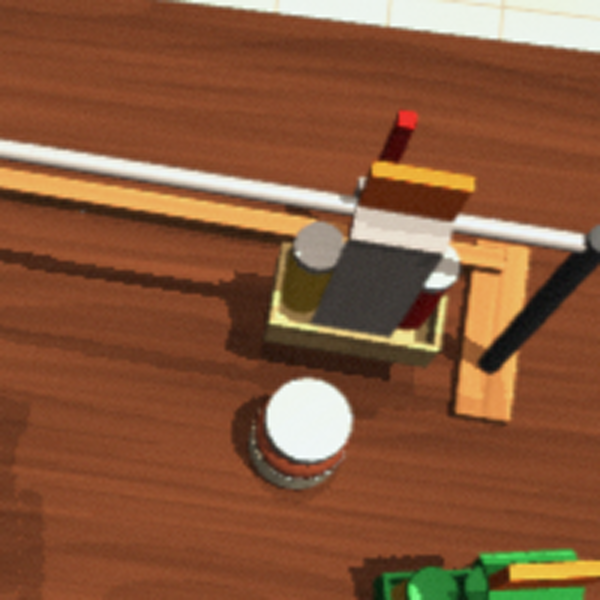

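The carrier hangs straight and is measured at the mark to within about 1 mm along the rail. The jar at crop (305,420) is where it was. I hand the job in.

```bash
python3 -c "
from workcell import env
print(env.job_done())"
```

```text
the job is handed in; nothing more can be done
None
```

I hung the carrier near the middle of the rail, let go of it there, and pushed it to the red mark. It ended within about 1 mm of the mark by the top camera and hanging straight, and I handed the job in. No verdict came back.

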